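# Load the breakfast caddy

### The job

Load the wooden caddy for the breakfast table. First stand one coffee pod in each of its two equal bays; only then put in the two taller things, in either order: the small tea box in the widest bay and the salt shaker in the narrowest. Set each down gently, upright and flat on the floor of its bay, and leave the taller spice jar and the large tea carton standing untouched where they are.

Things in the scene. Friction and masses are not known exactly. Their poses are not given: they have to be found in the camera images.
- caddy: fixed low wooden caddy, any way round, 156 (x) by 170 (y) mm; walls 22 high, 6 thick; inner floor at z = 6. Origin at its underside's centre. Bays (mm, clear size x by y, centre): two equal 72x76 at (36, 41) and (36, -41); widest 66x92 at (-39, 33); narrowest 66x60 at (-39, -49). A wall cabinet hangs 590 mm over the worktop behind it, from world x = 0.67 m on: carry low
- pod_a: coffee pod, a small white tapered cup with a flat lid, 44 mm high, 50 mm across its rim at the top (the rim is the top 5 mm), narrower below, 14 g; origin at the centre of its underside, z up. Light enough to lift with one hand; grasp from above. Interchangeable with pod_b
- pod_b: the other coffee pod, the same in every way
- tea_box: small upright cream card tea box with an orange band, 46 (its x) by 62 (its y) mm, 82 mm high; origin at the centre of its underside, z up. Light enough to lift with one hand; grasp from above.
- salt_shaker: clear salt shaker with a pale domed top with holes, round, 44 mm across, 90 mm high (straight sides to 70 mm, then 34 mm across at the dome); origin at the centre of its underside, z up. Light enough to lift with one hand; grasp from above.
- spice_jar: spice jar, to be left: round, 44 mm across, 107 mm high, taller than the salt shaker, with a flat black screw cap and dark green contents (an amber one of the kind, fixed, stands farther right); loose; origin at the centre of its underside
- tea_carton: large green card tea carton, to be left: 61 (its x) by 100 (its y) mm, 78 mm high; loose; origin at the centre of its underside
Not all that is in view belongs to the job. What is shaped like the pod_b but pink is not meant.

How it is judged:
By the outcome, as a careful person would: the job done as asked, in the order asked, and still so for the second after the job is handed in, with the robot touching nothing.
It also fails if it takes over 96 s, if anything falls off the work surface, if the arm or the gripper's body presses on something with over 40 N, if the wrist force passes 120 N, or if a joint passes its speed limit or range.

### The arm

A 6-joint arm with a two-finger parallel gripper is mounted at the origin on a cart in front of the work surface, level with it; the furniture and walls round the work are solid. World frame = base frame: x ahead of the robot, y to its left, z up, the work surface at z = 0. Lengths are in m, angles in rad, forces in N, time in s.
With the tool pointing down it reaches from about 0.35 to 0.875 m from the base axis. Payload 15.5 kg.
Tool frame: the origin (TCP) lies on the front face of the gripper's body, between the roots of the fingers; the fingertips stand 73 mm ahead of it and the grasp point (between the pads) lies bot.tcp_to_grasp ahead of it (bot.tcp_to_grasp is the distance from the TCP to the grasp point, in m); z points along the fingers, y is the line along which they close (so a half turn about z gives the same grasp; the last joint's range is limited). The gripper opens to 85 mm and grips with 20 to 120 N. Pads are 22 mm wide; open, the fingers measure 114 mm over their backs; the gripper's body (76 mm by 85 mm) begins 54 mm behind the grasp point. The pads swing forward as they close: fully open they stand 13 mm farther back than shut.
Start: joints at [-1.298, 0.494, 1.345, -0, 1.302, -0.096], TCP at [0.225, -0.583, 0.304] pointing down, gripper open.
Joint ranges: [-2.91, 2.91], [-0.82, 2.16], [0.22, 2.67], [-1.22, 4.37], [0.12, 2.79], [-3.08, 3.08]. Speed limits (rad/s): [1.89, 1.89, 2.57, 3.01, 3.01, 3.01].

### API

Orientations are given as a unit quaternion [x, y, z, w].
In Python, from bench import bot gives the robot as it stands.
- The arm moves only by the tool servo_tool, never from a script. Its argument "moves" is a list of rows, each a list of 6 numbers: the shift along the tool's x, y, z in units of 250 mm (1.0 is 250 mm), then the turn, a rotation vector about the tool's x, y, z in units of 180 degrees (1.0 is 180 degrees). In form: [[x, y, z, wx, wy, wz], ...]. A call has 1 to 20 rows; each row is the pose to reach, as a shift and turn from the pose commanded when the call began, along the tool's axes at that moment, turning the shorter way round; what a row does not reach only later rows make up. A row lasts 1/10 s, in which the tool goes at most 50 mm and 8.59 degrees, less where a joint would pass 70% of its speed; a pose out of reach is approached as far as the arm can. A call with a number of a shift or a turn outside -1 to 1 is refused whole. A call with a gripper value outside its range is refused whole. "grip" is the closure, from -1 (fully open) to 1 (shut), so that 0 is half open, set as the call begins (left out, the last holds). The fingers move at their own pace and stop on an object; the grip force is fixed at half the most. Time passes only in rows, so rows that repeat a pose let the fingers close. It gives the time, the measured TCP pose, the force, the opening and the grip force at its end, in the units of the state.
- bot.get_state(): the state, without advancing time (a new reading comes with each control period).
- bot.snapshot(name): name is "side" or "top"; returns (picture, depth): 400x640x3 uint8, red, green, blue; 400x640 float32, m along the optical axis (not along the pixel's ray), 0 where there is no reading.
- bot.camera_params(name): a dict with "camera_matrix" (3x3 intrinsics, pixels), "R" (3x3) and "t" (3): a world point X has camera coordinates R X + t. Camera axes: x right, y down, z forward; pixel columns grow to the right and rows downward; lengths in m; the calibration is good to about 2 mm. A picture is of the moment at which its call begins. camera_params takes no time and is no camera call.
- bot.close_job(): hands the job in; it is judged then, once.
The state is a dict: "t": time; "q": joint angles; "joint_vel": joint speeds; "joint_torque": joint torques, N m; "ee_pos": TCP position; "orientation": TCP orientation; "ft_force": force on the tool from outside, world axes, zero at the start; "wrist_torque": the same for the moment, N m; "opening": finger opening in m; "gripper_force": force on a finger pad.
Only numpy, scipy, OpenCV 4.12 (cv2) and the standard library are available. Lean on these libraries where they do the work, as an engineer would, in place of code of your own. Each camera call takes 0.05 s, during which the arm holds its last target. There are 200 camera calls.

## Working session

There is one attempt and no reset: what is moved stays moved. The work goes in short steps, Python scripts to look and compute and a tool call to move; the robot and the scene stay as the last step left them, time stands still between calls to the robot, and variables do not carry over. Pictures are saved under pics/ and viewed, at most 14 in all, crops included, and the job is handed in when it is done.

Besides the shell and the picture viewer there is one more tool, called after ">>>" as name(argument=value, ...) on one line, values as JSON. servo_tool: Moves the arm, as the interface text tells. Shifts and turns lie within -1 to 1; 1 stands for 250 mm of shift or 180 degrees of turn. Its arguments: {"type":"object","properties":{"moves":{"type":"array"},"grip":{"type":"number"}},"required":["moves"]}

```bash
ls; mkdir -p pics; python3 - <<'E'
from bench import bot
import cv2,numpy as np
for n in("top","side"):
    p,d=bot.snapshot(n); cv2.imwrite(f"pics/{n}0.png",p[...,::-1]); np.save(f"pics/{n}0.npy",d)
    c=bot.camera_params(n); print(n,c["camera_matrix"],c["R"],c["t"], -np.array(c["R"]).T@c["t"])
print(bot.get_state(),bot.tcp_to_grasp)
E
```

```text
pics
top [[516.42236471   0.         315.6972962 ]
 [  0.         516.42236471 197.41592007]
 [  0.           0.           1.        ]] [[-0.01981414 -0.99953746  0.02307068]
 [-0.99595153  0.01770889 -0.08813027]
 [ 0.08768095 -0.0247235  -0.99584175]] [-0.0911785   0.55448637  1.17163869] [ 0.44770453 -0.07198865  1.21773732]
side [[426.11328554   0.         320.00785011]
 [  0.         426.11328554 202.71004383]
 [  0.           0.           1.        ]] [[ 0.99970618 -0.01683274  0.01744154]
 [ 0.00639309 -0.51097241 -0.85957334]
 [ 0.02338112  0.85943229 -0.51071466]] [-0.55675434 -0.03153106  1.22221654] [ 0.52821554 -1.07589556  0.6068113 ]
{'t': 0.1, 'q': array([-1.29851194e+00,  4.94144318e-01,  1.34605731e+00,  5.42811962e-05,
        1.30253890e+00, -9.54901538e-02]), 'joint_vel': array([ 0.00037177, -0.00295005, -0.00136429, -0.00038046,  0.00058965,
       -0.00287991]), 'joint_torque': array([-1.24745284e-04, -8.83595324e+01, -3.84560502e+01, -3.57318049e-04,
        5.23350405e-03, -3.77376944e-05]), 'ee_pos': array([ 0.22466716, -0.58295873,  0.3033494 ]), 'orientation': array([ 9.83141481e-01,  1.82845558e-01, -2.46045277e-05, -5.74003756e-04]), 'ft_force': array([-0.43560125, -0.24498408,  0.29611028]), 'wrist_torque': array([ 0.03089427, -0.06959412, -0.03230295]), 'gripper_force': 0.0, 'opening': 0.08537335327705638} 0.0539
```

View pics/top0.png

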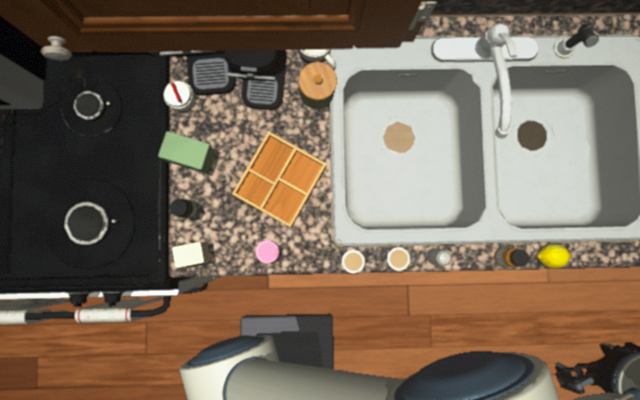

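View pics/side0.png

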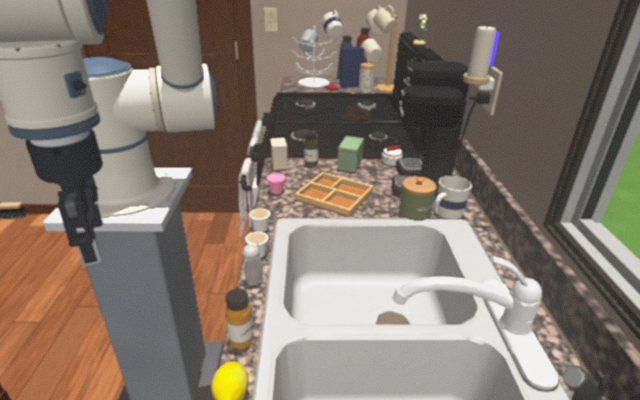

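Top view: the two white pods are at (353,261) and (399,259), the pink one at (267,251), the clear shaker at (443,257) and the amber jar at (515,257). The cream tea box is at (188,254), the spice jar at (181,209), the green carton at (186,150) and the caddy at about (280,179). I'll take one close crop to check these choices and measure from it.

```bash
cat > h.py <<'E'
from bench import bot
import cv2,numpy as np
def ray(n,uv,z):
    c=bot.camera_params(n);K,R,t=[np.array(c[k]) for k in("camera_matrix","R","t")]
    o=-R.T@t; d=R.T@np.linalg.inv(K)@np.array([uv[0],uv[1],1.]); return o+d*(z-o[2])/d[2]
def pts(n,d):
    c=bot.camera_params(n);K,R,t=[np.array(c[k]) for k in("camera_matrix","R","t")]
    v,u=np.mgrid[:400,:640]; P=np.stack([(u-K[0,2])/K[0,0]*d,(v-K[1,2])/K[1,1]*d,d],-1)
    return (P-t)@R
E
python3 - <<'E'
from h import *
p=cv2.imread("pics/top0.png");P=pts("top",np.load("pics/top0.npy"));z=P[...,2]
a=cv2.resize(p[125:275,155:285],None,fx=4,fy=4,interpolation=cv2.INTER_CUBIC)
b=cv2.resize(p[235:275,330:530],None,fx=4,fy=4,interpolation=cv2.INTER_CUBIC)
a=a[:,:];cv2.imwrite("pics/a.png",a);cv2.imwrite("pics/b.png",b)
c=p[125:275,155:355];cv2.imwrite("pics/c.png",cv2.resize(c,None,fx=4,fy=4,interpolation=cv2.INTER_CUBIC))
m=((z>.015)&(z<.2)).astype(np.uint8)
m[:, :150]=0; m[285:]=0;m[:110]=0
n,l,s,ce=cv2.connectedComponentsWithStats(m)
for i in range(1,n):
    if s[i,4]<60: continue
    q=P[l==i]; zt=np.percentile(q[:,2],95); top=q[q[:,2]>zt-.008]
    r=cv2.minAreaRect(top[:,:2].astype(np.float32)*1000)
    print(s[i],"zmax %.3f"%zt,"rect",np.round(r[0],1),np.round(r[1],1),round(r[2],1),"mean",top.mean(0).round(4))
print("worktop z",np.median(z[180:230,215:235]),"sink rim",z[242,350:480:20].round(3))
E
```

```text
[495 110  16  29 328] zmax 0.124 rect [ 712.6 -518.3] [36.  20.8] 4.1 mean [ 0.7153 -0.5168  0.121 ]
[ 158  131   56   42 1461] zmax 0.082 rect [658.9 191.4] [100.4  60.3] 71.7 mean [0.6587 0.1912 0.0791]
[ 232  132   94   95 1105] zmax 0.027 rect [599.1 -16.5] [156.4 170.2] 59.4 mean [ 0.5981 -0.0148  0.0231]
[170 198  27  23 448] zmax 0.110 rect [530.3 196. ] [35.5 35. ] 87.1 mean [0.53   0.1958 0.1072]
[256 241  22  22 390] zmax 0.048 rect [430.5  12.4] [47.6 47.2] 88.8 mean [0.4307 0.0122 0.0448]
[172 242  38  26 715] zmax 0.086 rect [428.4 181.1] [44.8 62.5] 10.1 mean [0.4283 0.1806 0.0831]
[537 244  34  24 609] zmax 0.057 rect [ 408.  -647.7] [40.8 46.5] 5.0 mean [ 0.4075 -0.6462  0.0537]
[427 247  24  19 360] zmax 0.091 rect [ 410.4 -378.2] [30.1 28.5] 23.3 mean [ 0.4097 -0.3779  0.0885]
[495 247  34  21 562] zmax 0.110 rect [ 407.6 -537.6] [36.6 36.4] 88.9 mean [ 0.4074 -0.5371  0.1078]
[387 248  23  22 390] zmax 0.049 rect [ 408.8 -284.7] [48.7 49.1] 67.1 mean [ 0.4089 -0.2846  0.045 ]
[342 251  22  22 389] zmax 0.048 rect [ 404.2 -181.5] [47.8 47.2] 88.9 mean [ 0.4045 -0.1818  0.0447]
worktop z 0.0012233689030939142 sink rim [0.    0.005 0.003 0.008 0.008 0.006 0.007]
```

View pics/c.png

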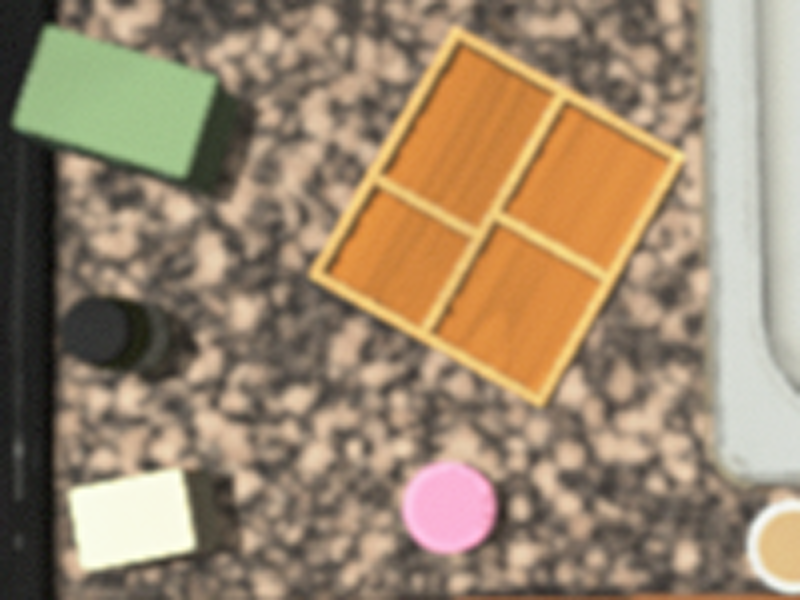

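View pics/b.png

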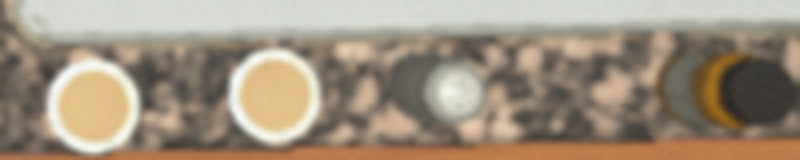

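The crops confirm the choices: white-rimmed pods at (353,261) and (399,259), the shaker with a pale dome and no black cap at (443,257), and the small cream box at (188,254). The look-alikes I'm rejecting are the pink pod (267,251), the spice jar (181,209), the amber jar (515,257) and the green carton (186,150). In the caddy, the equal bays are the right-hand pair, the widest is upper left and the narrowest is lower left.

```bash
cat >> h.py <<'E'
from scipy.spatial.transform import Rotation as Ro
def rel(x,y,z,yaw,frm=None):
    "target TCP pose (tool down, tool-y heading yaw deg) relative to frm=(x,y,z,yaw) or the measured pose, in move units"
    def R(w): w=np.radians(w); Y=np.array([np.cos(w),np.sin(w),0]);Z=np.array([0,0,-1.]); return Ro.from_matrix(np.c_[np.cross(Y,Z),Y,Z])
    if frm is None: s=bot.get_state(); p0,R0=s["ee_pos"],Ro.from_quat(s["orientation"])
    else: p0,R0=np.array(frm[:3]),R(frm[3])
    return np.round(np.r_[R0.inv().apply(np.array([x,y,z])-p0)/.25,(R0.inv()*R(yaw)).as_rotvec()/np.pi],3).tolist()
G=.0539
CAD=(.599,-.0165,-120.6)
def bay(bx,by):
    a=np.radians(CAD[2]); return (CAD[0]+bx*np.cos(a)-by*np.sin(a),CAD[1]+bx*np.sin(a)+by*np.cos(a))
E
python3 - <<'E'
from h import *
c=np.array([[458,30],[683,156],[543,403],[313,272]])/4+[155-.4,125-.4]
W=np.array([ray("top",p,.022)[:2] for p in c]); print(W.round(4),W.mean(0).round(4))
for e in np.roll(W,-1,0)-W: print(np.linalg.norm(e).round(4),np.degrees(np.arctan2(e[1],e[0])).round(1))
p=cv2.imread("pics/top0.png");hsv=cv2.cvtColor(p,cv2.COLOR_BGR2HSV)
for nm,(u,v),z in(("podb",(399,259),.044),("poda",(353,261),.044),("tea",(188,254),.082)):
    w=18 if nm!="tea" else 24; s=p[v-w:v+w,u-w:u+w]; m=(s.min(2)>(150 if nm=="tea" else 190)).astype(np.uint8)
    k=max(cv2.findContours(m,0,1)[0],key=cv2.contourArea)[:,0]+[u-w,v-w]
    q=np.array([ray("top",t,z)[:2] for t in k])*1000; r=cv2.minAreaRect(q.astype(np.float32)); print(nm,np.round(r[0],1),np.round(r[1],1),r[2])
for b in((36,41),(36,-41),(-39,33),(-39,-49)): print(b,np.round(bay(b[0]/1e3,b[1]/1e3),4))
print(rel(.409,-.2847,.2,59.4))
E
```

```text
[[ 0.7088  0.0046]
 [ 0.632  -0.1258]
 [ 0.4892 -0.0418]
 [ 0.5676  0.0902]] [ 0.5994 -0.0182]
0.1514 -120.5
0.1657 149.5
0.1535 59.3
0.1651 -31.2
podb [ 408.8 -285. ] [50.1 47.3] 88.79959869384766
poda [ 405.3 -181.5] [47.6 49.4] 88.60679626464844
tea [437.2 184.8] [64.5 68.6] 10.144270896911621
(36, 41) [ 0.616  -0.0684]
(36, -41) [ 0.5454 -0.0266]
(-39, 33) [6.473e-01 3.000e-04]
(-39, -49) [0.5767 0.042 ]
[1.117, -0.848, 0.415, -0.0, -0.0, -0.713]
```

>>> servo_tool(moves=[[0.9,-0.7,0.2,0,0,-0.713],[0.9,-0.7,0.2,0,0,-0.713],[0.9,-0.7,0.2,0,0,-0.713],[0.9,-0.7,0.2,0,0,-0.713],[0.9,-0.7,0.2,0,0,-0.713],[0.9,-0.7,0.2,0,0,-0.713],[0.9,-0.7,0.2,0,0,-0.713],[0.9,-0.7,0.2,0,0,-0.713],[0.9,-0.7,0.2,0,0,-0.713],[0.9,-0.7,0.2,0,0,-0.713],[0.9,-0.7,0.2,0,0,-0.713],[0.9,-0.7,0.2,0,0,-0.713],[0.9,-0.7,0.2,0,0,-0.713],[0.9,-0.7,0.2,0,0,-0.713],[0.9,-0.7,0.2,0,0,-0.713],[0.9,-0.7,0.2,0,0,-0.713],[0.9,-0.7,0.2,0,0,-0.713],[0.9,-0.7,0.2,0,0,-0.713]], grip=-0.5)

```text
t: 1.9
ee_pos: [0.3717, -0.339, 0.2538]
orientation: [0.265, 0.964, 0.0, -0.0]
ft_force: [0.4, 0.8, 0.8]
opening: 0.0645
gripper_force: 0.0
```

```bash
python3 - <<'E'
from h import *
s=bot.get_state();print(s["t"],s["ee_pos"],s["opening"],s["q"])
print(rel(.409,-.2847,.16,59.4),rel(.409,-.2847,.038+G,59.4))
E
```

```text
1.9 [ 0.37173149 -0.33896358  0.25383058] 0.06447546795679596 [-8.58072915e-01  3.85361680e-01  1.70465324e+00 -4.87789582e-06
  1.05173764e+00 -1.89149522e+00]
[-0.017, 0.263, 0.375, 0.0, -0.0, -0.001] [-0.017, 0.263, 0.648, 0.0, -0.0, -0.001]
```

>>> servo_tool(moves=[[-0.017,0.263,0.2,0,0,0],[-0.017,0.263,0.35,0,0,0],[-0.017,0.263,0.4,0,0,0],[-0.017,0.263,0.4,0,0,0],[-0.017,0.263,0.48,0,0,0],[-0.017,0.263,0.55,0,0,0],[-0.017,0.263,0.6,0,0,0],[-0.017,0.263,0.64,0,0,0],[-0.017,0.263,0.648,0,0,0],[-0.017,0.263,0.648,0,0,0],[-0.017,0.263,0.648,0,0,0]])

```text
t: 3.0
ee_pos: [0.4091, -0.2849, 0.0926]
orientation: [0.264, 0.965, -0.0, 0.0]
ft_force: [0.3, 0.3, -0.2]
opening: 0.064
gripper_force: 0.0
```

>>> servo_tool(moves=[[0,0,0,0,0,0],[0,0,0,0,0,0],[0,0,0,0,0,0],[0,0,0,0,0,0],[0,0,0,0,0,0],[0,0,0,0,0,0],[0,0,0,0,0,0],[0,0,0,0,0,0]], grip=1)

```text
t: 3.8
ee_pos: [0.4093, -0.285, 0.0929]
orientation: [0.264, 0.965, -0.0, 0.001]
ft_force: [-2.6, -0.7, 15.7]
opening: 0.0473
gripper_force: 59.0
```

>>> servo_tool(moves=[[0,0,-0.05,0,0,0],[0,0,-0.15,0,0,0],[0,0,-0.3,0,0,0],[0,0,-0.3,0,0,0],[0,0,-0.3,0,0,0]])

```text
t: 4.3
ee_pos: [0.4092, -0.2848, 0.1681]
orientation: [0.264, 0.965, -0.001, 0.001]
ft_force: [0.2, 0.2, 0.8]
opening: 0.0466
gripper_force: 61.6
```

```bash
python3 - <<'E'
from h import *
s=bot.get_state();print(s["t"],s["ee_pos"],s["opening"],s["gripper_force"])
x,y=bay(.037,.041); print(x,y); print(rel(x,y,.17,59.4),rel(x,y,.044+G,59.4))
ims=[]
for n,(r,c) in(("top",(180,320)),("side",(130,180))):
    p,d=bot.snapshot(n); ims.append(cv2.resize(p[r:r+100,c:c+130,::-1],(390,300),interpolation=cv2.INTER_CUBIC))
cv2.imwrite("pics/g1.png",np.hstack(ims))
E
```

```text
4.3 [ 0.40915544 -0.2847508   0.16813671] 0.04656187367719465 61.55400514137
0.6154558907243979 -0.06921815304491113
[-0.272, 1.162, -0.007, -0.0, 0.001, 0.0] [-0.271, 1.162, 0.281, -0.0, 0.001, 0.0]
```

View pics/g1.png

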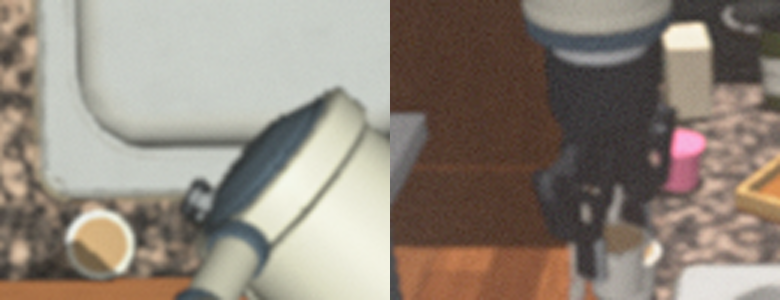

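The crop shows pod_b between the fingers at about (258,213) in the side view, but it overlaps pod_a, so I can't judge its tilt. I'll carry it over and check it in the clear.

>>> servo_tool(moves=[[-0.05,0.2,0,0,0,0],[-0.1,0.4,0,0,0,0],[-0.15,0.6,0,0,0,0],[-0.2,0.75,0,0,0,0],[-0.2,0.8,0,0,0,0],[-0.2,0.8,0,0,0,0]])

```text
t: 5.0
ee_pos: [0.554, -0.1361, 0.1657]
orientation: [0.262, 0.965, 0.0, -0.001]
ft_force: [-0.4, 0.3, -0.7]
opening: 0.047
gripper_force: 61.6
```

>>> servo_tool(moves=[[-0.04,0.18,0,0,0,0],[-0.07,0.36,0,0,0,0],[-0.07,0.36,0,0,0,0],[-0.07,0.36,0,0,0,0]])

```text
t: 5.4
ee_pos: [0.6138, -0.0696, 0.166]
orientation: [0.263, 0.965, -0.0, -0.001]
ft_force: [-1.0, -1.0, 0.7]
opening: 0.0468
gripper_force: 61.7
```

```bash
python3 - <<'E'
from h import *
s=bot.get_state();print(s["t"],s["ee_pos"],s["opening"],s["gripper_force"])
x,y=bay(.037,.041); print(rel(x,y,.17,59.4),rel(x,y,.044+G,59.4))
c=bot.camera_params("side");q=c["camera_matrix"]@(c["R"]@np.array([x,y,.09])+c["t"]);u,v=(q[:2]/q[2]).astype(int);print(u,v)
p,d=bot.snapshot("side");np.save("pics/s1.npy",d)
cv2.imwrite("pics/g2.png",cv2.resize(p[v-50:v+50,u-60:u+60,::-1],None,fx=5,fy=5,interpolation=cv2.INTER_CUBIC))
P=pts("side",d);sub=P[v-40:v+40,u-40:u+40].reshape(-1,3)
m=(p[v-40:v+40,u-40:u+40].min(2)>110).ravel()&(np.linalg.norm(sub[:,:2]-[x,y],axis=1)<.04)&(sub[:,2]>.03); print(m.sum(),sub[m].min(0),sub[m].max(0))
E
```

```text
5.4 [ 0.61375112 -0.06955706  0.16601626] 0.04675187665721365 61.71021770685911
[-0.005, 0.005, -0.016, -0.0, -0.001, 0.0] [-0.006, 0.005, 0.272, -0.0, -0.001, 0.0]
343 176
179 [ 0.59250444 -0.10314699  0.07499907] [ 0.63733494 -0.07054391  0.1323943 ]
```

View pics/g2.png

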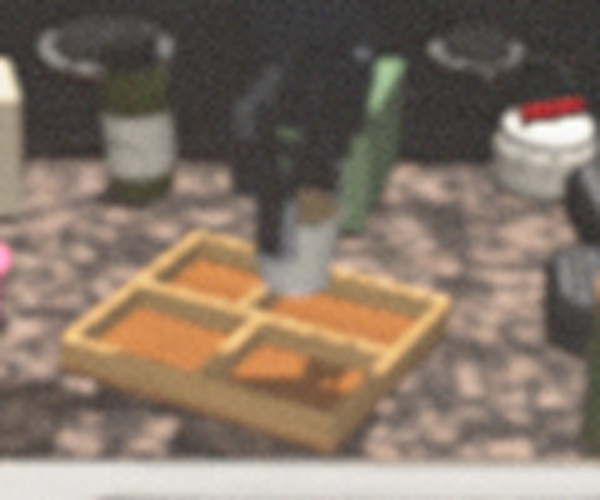

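The pod hangs over the caddy at crop (300,260), perhaps slightly tilted; it hasn't slipped (base at about z 0.075). I'll lower it gently until it touches.

>>> servo_tool(moves=[[-0.005,0.005,0.08,0,0,0],[-0.005,0.005,0.16,0,0,0],[-0.005,0.005,0.21,0,0,0],[-0.005,0.005,0.235,0,0,0],[-0.005,0.005,0.25,0,0,0],[-0.005,0.005,0.255,0,0,0],[-0.005,0.005,0.26,0,0,0],[-0.005,0.005,0.26,0,0,0]])

```text
t: 6.25
ee_pos: [0.6164, -0.0689, 0.1023]
orientation: [0.264, 0.965, 0.0, 0.0]
ft_force: [0.3, 0.2, -0.1]
opening: 0.0471
gripper_force: 61.7
```

>>> servo_tool(moves=[[0,0,0.003,0,0,0],[0,0,0.006,0,0,0],[0,0,0.009,0,0,0],[0,0,0.009,0,0,0]])

```text
t: 6.65
ee_pos: [0.6162, -0.0688, 0.0996]
orientation: [0.264, 0.965, 0.0, -0.0]
ft_force: [-0.6, 0.3, 0.4]
opening: 0.0466
gripper_force: 61.7
```

>>> servo_tool(moves=[[0,0,0.003,0,0,0],[0,0,0.005,0,0,0],[0,0,0.005,0,0,0]])

```text
t: 6.95
ee_pos: [0.6165, -0.069, 0.099]
orientation: [0.264, 0.965, -0.0, 0.0]
ft_force: [-3.0, -0.6, 9.7]
opening: 0.047
gripper_force: 62.5
```

>>> servo_tool(moves=[[0,0,0,0,0,0],[0,0,0,0,0,0],[0,0,0,0,0,0],[0,0,0,0,0,0],[0,0,0,0,0,0]], grip=-0.5)

```text
t: 7.45
ee_pos: [0.6162, -0.0688, 0.0983]
orientation: [0.264, 0.965, 0.0, -0.0]
ft_force: [0.0, 0.5, 0.2]
opening: 0.0643
gripper_force: 0.0
```

>>> servo_tool(moves=[[0,0,-0.05,0,0,0],[0,0,-0.12,0,0,0],[0,0,-0.25,0,0,0],[0,-0.2,-0.32,0,0,0],[0.07,-0.4,-0.32,0,0,0],[0.1,-0.6,-0.32,0,0,0],[0.1,-0.75,-0.32,0,0,0],[0.1,-0.75,-0.32,0,0,0]])

```text
t: 8.25
ee_pos: [0.497, -0.2211, 0.1795]
orientation: [0.266, 0.964, -0.0, 0.0]
ft_force: [0.3, 0.4, 0.3]
opening: 0.0641
gripper_force: 0.0
```

```bash
python3 - <<'E'
from h import *
s=bot.get_state();print(s["t"],s["ee_pos"],s["opening"],s["gripper_force"])
x,y=.405,-.1815; print(rel(x,y,.16,59.4),rel(x,y,.041+G,59.4))
for n in("top","side"):
  p,d=bot.snapshot(n);P=pts(n,d);bx=bay(.037,.041)
  m=(np.linalg.norm(P[...,:2]-np.array(bx),axis=-1)<.034)&(P[...,2]>.035)&(P[...,2]<.09)
  q=P[m]; print(n,m.sum(),q.mean(0).round(4) if m.sum() else "",np.percentile(q[:,2],[5,95]) if m.sum() else "")
  if n=="side": cv2.imwrite("pics/g3.png",cv2.resize(p[140:240,270:400,::-1],None,fx=5,fy=5,interpolation=cv2.INTER_CUBIC))
E
```

```text
8.25 [ 0.49701563 -0.22111047  0.17945308] 0.06405137901979611 0.0
[0.397, -0.052, 0.078, -0.0, 0.0, -0.001] [0.397, -0.052, 0.338, -0.0, 0.0, -0.001]
top 377 [ 0.616  -0.0688  0.0505] [0.0468539  0.05402098]
side 197 [ 0.6152 -0.0774  0.0484] [0.03679211 0.0531619 ]
```

View pics/g3.png

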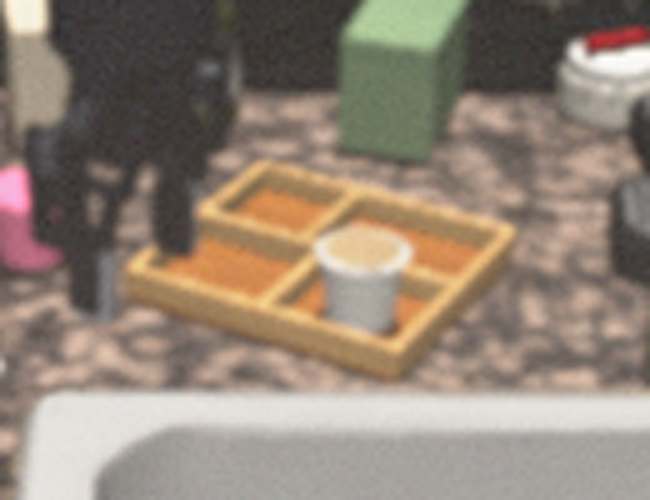

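The pod stands upright and centred in the right-hand equal bay at crop (363,280). pod_a is next, gripped 3 mm higher.

>>> servo_tool(moves=[[0.17,-0.025,0,0,0,0],[0.34,-0.045,0.03,0,0,0],[0.397,-0.052,0.078,0,0,0],[0.397,-0.052,0.1,0,0,0],[0.397,-0.052,0.17,0,0,0],[0.397,-0.052,0.25,0,0,0],[0.397,-0.052,0.3,0,0,0],[0.397,-0.052,0.33,0,0,0],[0.397,-0.052,0.338,0,0,0],[0.397,-0.052,0.338,0,0,0],[0.397,-0.052,0.338,0,0,0]])

```text
t: 9.45
ee_pos: [0.4077, -0.1783, 0.0943]
orientation: [0.264, 0.965, -0.0, 0.0]
ft_force: [0.1, -0.1, -0.0]
opening: 0.0639
gripper_force: 0.0
```

>>> servo_tool(moves=[[0,0,0,0,0,0],[0,0,0,0,0,0],[0,0,0,0,0,0],[0,0,0,0,0,0],[0,0,0,0,0,0],[0,0,0,0,0,0],[0,0,0,0,0,0]], grip=1)

```text
t: 10.15
ee_pos: [0.4076, -0.1786, 0.0946]
orientation: [0.264, 0.965, -0.0, 0.001]
ft_force: [-2.0, -2.4, 11.6]
opening: 0.0472
gripper_force: 59.7
```

>>> servo_tool(moves=[[0,0,-0.05,0,0,0],[0,0,-0.15,0,0,0],[0,0,-0.3,0,0,0],[0,0,-0.3,0,0,0],[0,0,-0.3,0,0,0]])

```text
t: 10.65
ee_pos: [0.4076, -0.1784, 0.1697]
orientation: [0.264, 0.965, -0.0, 0.001]
ft_force: [0.4, -0.4, -1.1]
opening: 0.0467
gripper_force: 61.6
```

```bash
python3 - <<'E'
from h import *
s=bot.get_state();print(s["t"],s["ee_pos"],s["opening"],s["gripper_force"])
x,y=bay(.037,-.041); print(rel(x,y,.17,59.4),rel(x,y,.047+G,59.4))
E
```

```text
10.65 [ 0.40758364 -0.17840996  0.16973224] 0.04673273651628201 61.58277132175044
[-0.165, 0.799, -0.001, -0.0, 0.001, 0.0] [-0.165, 0.799, 0.276, -0.0, 0.001, 0.0]
```

>>> servo_tool(moves=[[-0.04,0.19,0,0,0,0],[-0.08,0.38,0,0,0,0],[-0.12,0.57,0,0,0,0],[-0.15,0.73,0,0,0,0],[-0.165,0.799,0,0,0,0],[-0.165,0.799,0.03,0,0,0],[-0.165,0.799,0.1,0,0,0],[-0.165,0.799,0.17,0,0,0],[-0.165,0.799,0.22,0,0,0],[-0.165,0.799,0.25,0,0,0],[-0.165,0.799,0.262,0,0,0],[-0.165,0.799,0.268,0,0,0],[-0.165,0.799,0.272,0,0,0],[-0.165,0.799,0.274,0,0,0],[-0.165,0.799,0.274,0,0,0]])

```text
t: 12.15
ee_pos: [0.5446, -0.0273, 0.1008]
orientation: [0.264, 0.965, -0.0, 0.0]
ft_force: [-0.4, -0.5, 2.1]
opening: 0.0471
gripper_force: 62.1
```

>>> servo_tool(moves=[[0,0,0.002,0,0,0],[0,0,0.002,0,0,0]])

```text
t: 12.35
ee_pos: [0.5447, -0.0274, 0.1006]
orientation: [0.264, 0.965, -0.0, 0.001]
ft_force: [-2.3, -2.0, 11.6]
opening: 0.0471
gripper_force: 63.0
```

>>> servo_tool(moves=[[0,0,0,0,0,0],[0,0,0,0,0,0],[0,0,0,0,0,0],[0,0,0,0,0,0],[0,0,0,0,0,0]], grip=-0.5)

```text
t: 12.85
ee_pos: [0.5444, -0.0272, 0.0998]
orientation: [0.264, 0.965, 0.0, -0.0]
ft_force: [0.0, 0.1, -0.7]
opening: 0.064
gripper_force: 0.0
```

>>> servo_tool(moves=[[0,0,-0.05,0,0,0],[0,0,-0.12,0,0,0],[0,0,-0.25,0,0,0],[0,0,-0.4,0,0,0],[0,0,-0.4,0,0,0],[0,0,-0.4,0,0,0]])

```text
t: 13.45
ee_pos: [0.5447, -0.0273, 0.2014]
orientation: [0.264, 0.965, 0.0, 0.001]
ft_force: [-0.2, 0.7, 0.5]
opening: 0.0642
gripper_force: 0.0
```

```bash
python3 - <<'E'
from h import *
s=bot.get_state();print(s["t"],s["ee_pos"],s["opening"],s["gripper_force"])
x,y=.4283,.181; print(rel(x,y,.2,10.1)); print(rel(x,y,.064+G,10.1,(x,y,.2,10.1)))
E
```

```text
13.45 [ 0.54473611 -0.02727458  0.20137662] 0.0641881875718718 0.0
[0.825, 0.48, 0.004, 0.001, 0.001, 0.274]
[0.0, 0.0, 0.328, 0.0, 0.0, 0.0]
```

>>> servo_tool(moves=[[0.17,0.1,0,0,0,0.047],[0.34,0.2,0,0,0,0.094],[0.5,0.29,0,0,0,0.14],[0.65,0.38,0,0,0,0.18],[0.77,0.45,0,0,0,0.23],[0.825,0.48,0,0,0,0.274],[0.825,0.48,0,0,0,0.274],[0.825,0.48,0,0,0,0.274],[0.825,0.48,0,0,0,0.274]])

```text
t: 14.35
ee_pos: [0.4278, 0.1808, 0.1995]
orientation: [0.641, 0.767, -0.0, -0.0]
ft_force: [0.3, 0.4, -0.0]
opening: 0.0641
gripper_force: 0.0
```

```bash
python3 - <<'E'
from h import *
x,y=.4283,.181; print(rel(x,y,.2,10.1),rel(x,y,.064+G,10.1))
for n in("top","side"):
  p,d=bot.snapshot(n);P=pts(n,d)
  for b in(bay(.037,.041),bay(.037,-.041)):
    m=(np.linalg.norm(P[...,:2]-np.array(b),axis=-1)<.034)&(P[...,2]>.035)&(P[...,2]<.09)
    q=P[m]; print(n,m.sum(),q.mean(0).round(4),np.percentile(q[:,2],[5,95]))
  cv2.imwrite(f"pics/{n}4.png",cv2.resize(p[125:245,230:390,::-1] if n=="side" else p[110:280,150:370,::-1],None,fx=3.5,fy=3.5,interpolation=cv2.INTER_CUBIC))
E
```

```text
[0.001, 0.002, -0.002, -0.0, 0.0, 0.001] [0.001, 0.002, 0.326, -0.0, 0.0, 0.001]
top 377 [ 0.616  -0.0688  0.0506] [0.04693693 0.05448554]
top 387 [ 0.5421 -0.0305  0.0506] [0.04654575 0.0543002 ]
side 198 [ 0.6153 -0.0775  0.0484] [0.03656111 0.05332137]
side 187 [ 0.5416 -0.0389  0.0485] [0.03701265 0.0533307 ]
```

View pics/side4.png

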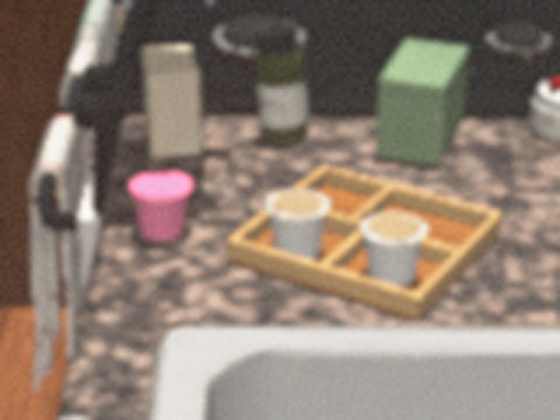

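Both pods stand upright in their bays, at crop (298,222) and (393,248). Tea box next.

>>> servo_tool(moves=[[0,0.002,0.1,0,0,0],[0,0.002,0.2,0,0,0],[0,0.002,0.26,0,0,0],[0,0.002,0.3,0,0,0],[0,0.002,0.326,0,0,0],[0,0.002,0.326,0,0,0],[0,0.002,0.326,0,0,0]])

```text
t: 15.15
ee_pos: [0.4287, 0.1811, 0.1188]
orientation: [0.642, 0.767, 0.0, 0.0]
ft_force: [-0.3, -0.1, 0.7]
opening: 0.0641
gripper_force: 0.0
```

>>> servo_tool(moves=[[0,0,0,0,0,0],[0,0,0,0,0,0],[0,0,0,0,0,0],[0,0,0,0,0,0],[0,0,0,0,0,0],[0,0,0,0,0,0],[0,0,0,0,0,0]], grip=1)

```text
t: 15.85
ee_pos: [0.4287, 0.1812, 0.1191]
orientation: [0.642, 0.767, 0.0, 0.0]
ft_force: [-1.4, -0.4, 7.3]
opening: 0.0444
gripper_force: 60.3
```

>>> servo_tool(moves=[[0,0,-0.05,0,0,0],[0,0,-0.15,0,0,0],[0,0,-0.3,0,0,0],[0,0,-0.38,0,0,0],[0,0,-0.38,0,0,0]])

```text
t: 16.35
ee_pos: [0.4295, 0.1815, 0.2162]
orientation: [0.642, 0.767, 0.002, 0.002]
ft_force: [0.5, 0.3, -1.3]
opening: 0.0443
gripper_force: 61.3
```

```bash
python3 - <<'E'
from h import *
s=bot.get_state();print(s["t"],s["ee_pos"],s["opening"],s["gripper_force"])
x,y=bay(-.043,.034); print(x,y,rel(x,y,s["ee_pos"][2],59.4))
E
```

```text
16.35 [0.42948569 0.18146467 0.21618604] 0.04428385101854339 61.28418803215027
0.6501540097954001 0.0032044990256569483 [-0.857, 0.744, 0.003, 0.002, 0.001, -0.274]
```

>>> servo_tool(moves=[[-0.17,0.05,0,0,0,0],[-0.34,0.13,0,0,0,-0.045],[-0.49,0.25,0,0,0,-0.09],[-0.61,0.39,0,0,0,-0.135],[-0.72,0.53,0,0,0,-0.18],[-0.82,0.67,0,0,0,-0.225],[-0.857,0.744,0,0,0,-0.274],[-0.857,0.744,0,0,0,-0.274],[-0.857,0.744,0,0,0,-0.274],[-0.857,0.744,0,0,0,-0.274]])

```text
t: 17.35
ee_pos: [0.648, 0.0033, 0.2129]
orientation: [0.265, 0.964, -0.0, -0.001]
ft_force: [-0.9, 0.1, -0.7]
opening: 0.0442
gripper_force: 61.2
```

```bash
python3 - <<'E'
from h import *
x,y=bay(-.043,.034)
s=bot.get_state();print(s["t"],s["ee_pos"],s["opening"],s["gripper_force"],rel(x,y,.1191+.006,59.4))
p,d=bot.snapshot("side")
cv2.imwrite("pics/g5.png",cv2.resize(p[110:240,250:410,::-1],None,fx=4,fy=4,interpolation=cv2.INTER_CUBIC))
E
```

```text
17.35 [0.64800608 0.00325419 0.21288591] 0.044197331155320846 61.181877851486206 [-0.008, 0.004, 0.351, -0.0, -0.0, -0.0]
```

View pics/g5.png

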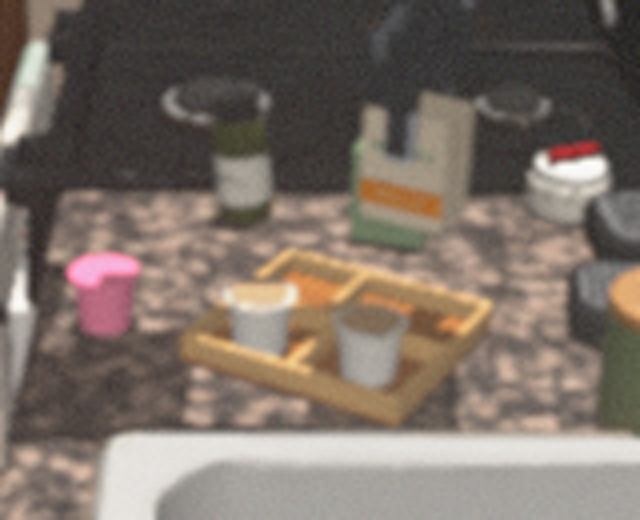

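The tea box hangs over the wide bay, roughly upright, with its orange band at crop (400,197). I'll lower it slowly.

>>> servo_tool(moves=[[-0.008,0.004,0.1,0,0,0],[-0.008,0.004,0.2,0,0,0],[-0.008,0.004,0.27,0,0,0],[-0.008,0.004,0.31,0,0,0],[-0.008,0.004,0.325,0,0,0],[-0.008,0.004,0.333,0,0,0],[-0.008,0.004,0.34,0,0,0],[-0.008,0.004,0.344,0,0,0],[-0.008,0.004,0.344,0,0,0]])

```text
t: 18.3
ee_pos: [0.6515, 0.0026, 0.1278]
orientation: [0.264, 0.965, 0.0, 0.0]
ft_force: [-0.2, -0.9, -0.7]
opening: 0.0444
gripper_force: 61.2
```

>>> servo_tool(moves=[[0,0,0.003,0,0,0],[0,0,0.005,0,0,0],[0,0,0.005,0,0,0]])

```text
t: 18.6
ee_pos: [0.6513, 0.0026, 0.1261]
orientation: [0.264, 0.965, 0.0, -0.0]
ft_force: [-0.3, 0.4, 0.0]
opening: 0.0443
gripper_force: 61.2
```

>>> servo_tool(moves=[[0,0,0.002,0,0,0],[0,0,0.004,0,0,0],[0,0,0.004,0,0,0]])

```text
t: 18.9
ee_pos: [0.6513, 0.0026, 0.1252]
orientation: [0.264, 0.965, 0.0, 0.0]
ft_force: [-0.7, -0.7, 0.8]
opening: 0.0447
gripper_force: 61.3
```

>>> servo_tool(moves=[[0,0,0.002,0,0,0],[0,0,0.004,0,0,0],[0,0,0.004,0,0,0]])

```text
t: 19.2
ee_pos: [0.6514, 0.0026, 0.1251]
orientation: [0.264, 0.965, 0.0, 0.0]
ft_force: [-5.3, -0.6, 15.2]
opening: 0.0445
gripper_force: 63.3
```

>>> servo_tool(moves=[[0,0,0,0,0,0],[0,0,0,0,0,0],[0,0,0,0,0,0],[0,0,0,0,0,0],[0,0,0,0,0,0]], grip=-0.4)

```text
t: 19.7
ee_pos: [0.6513, 0.0026, 0.124]
orientation: [0.264, 0.965, -0.0, -0.0]
ft_force: [-0.2, -0.3, 0.1]
opening: 0.0602
gripper_force: 0.0
```

>>> servo_tool(moves=[[0,0,-0.04,0,0,0],[0,0,-0.1,0,0,0],[0,0,-0.2,0,0,0],[0,0,-0.32,0,0,0],[0,0,-0.4,0,0,0],[0,0,-0.4,0,0,0]])

```text
t: 20.3
ee_pos: [0.6527, 0.0025, 0.2287]
orientation: [0.264, 0.965, 0.001, 0.003]
ft_force: [-0.7, -0.6, 0.3]
opening: 0.06
gripper_force: 0.0
```

```bash
python3 - <<'E'
from h import *
s=bot.get_state();print(s["t"],s["ee_pos"],s["opening"],s["q"].round(2))
print(rel(.41,-.379,.225,59.4))
# shaker: silhouette in side+top views from the opening pictures
for n,z in(("top",.085),("side",.085)):
    d=np.load(f"pics/{n}0.npy");P=pts(n,d);m=(abs(P[...,0]-.41)<.035)&(abs(P[...,1]+.378)<.035)&(P[...,2]>.02);q=P[m]
    for a,b in((.02,.07),(.07,.1)):
        k=q[(q[:,2]>a)&(q[:,2]<b)]; print(n,a,len(k),k.min(0).round(4) if len(k) else"",k.max(0).round(4) if len(k) else"")
E
```

```text
20.3 [0.65273346 0.00251635 0.22872871] 0.05998224011108638 [-0.09  0.6   1.36  0.    1.17 -1.12]
[0.059, -1.808, 0.01, 0.001, 0.002, 0.0]
top 0.02 149 [ 0.3918 -0.3856  0.0211] [ 0.4328 -0.3556  0.0698]
top 0.07 205 [ 0.3936 -0.3941  0.0709] [ 0.4266 -0.3612  0.0945]
side 0.02 394 [ 0.3895 -0.4031  0.02  ] [ 0.4316 -0.3768  0.07  ]
side 0.07 216 [ 0.393  -0.3979  0.0701] [ 0.4259 -0.3694  0.0933]
```

>>> servo_tool(moves=[[0.01,-0.17,0,0,0,0],[0.01,-0.34,0,0,0,0],[0.02,-0.52,0,0,0,0],[0.02,-0.7,0,0,0,0],[0.03,-0.85,0,0,0,0],[0.03,-0.95,0,0,0,0],[0.03,-0.95,0,0,0,0]], grip=-0.5)

```text
t: 21.0
ee_pos: [0.5225, -0.2004, 0.2246]
orientation: [0.265, 0.964, -0.0, -0.0]
ft_force: [0.6, 0.8, 0.5]
opening: 0.0641
gripper_force: 0.0
```

>>> servo_tool(moves=[[0.01,-0.17,0,0,0,0],[0.01,-0.34,0,0,0,0],[0.02,-0.52,0,0,0,0],[0.02,-0.7,0,0,0,0],[0.03,-0.8,0,0,0,0],[0.03,-0.85,0,0,0,0],[0.03,-0.85,0,0,0,0],[0.03,-0.85,0,0,0,0]])

```text
t: 21.8
ee_pos: [0.41, -0.3763, 0.2242]
orientation: [0.264, 0.965, 0.0, -0.0]
ft_force: [-0.1, 0.1, -0.0]
opening: 0.0638
gripper_force: 0.0
```

```bash
python3 - <<'E'
from h import *
s=bot.get_state();print(s["t"],s["ee_pos"],s["opening"])
print(rel(.4102,-.379,.2,59.4),rel(.4102,-.379,.051+G,59.4))
p,d=bot.snapshot("top");P=pts("top",d)
m=(np.linalg.norm(P[...,:2]-np.array(bay(-.041,.034)),axis=-1)<.06)&(P[...,2]>.06)&(P[...,2]<.12);q=P[m]
print("tea",m.sum(),cv2.minAreaRect(q[q[:,2]>.08][:,:2].astype(np.float32)*1000),np.percentile(q[:,2],[5,50,95]),bay(-.043,.034))
cv2.imwrite("pics/g6.png",cv2.resize(p[110:290,150:410,::-1],None,fx=3,fy=3,interpolation=cv2.INTER_CUBIC))
E
```

```text
21.8 [ 0.41003228 -0.37630867  0.22418122] 0.06383483059539477
[-0.006, -0.009, 0.097, 0.0, -0.0, 0.0] [-0.006, -0.009, 0.477, 0.0, -0.0, 0.0]
tea 624 ((651.9822387695312, 2.6142349243164062), (45.06208038330078, 63.37078857421875), 59.61725616455078) [0.07553608 0.08869013 0.09245633] (np.float64(0.6501540097954001), np.float64(0.0032044990256569483))
```

View pics/g6.png

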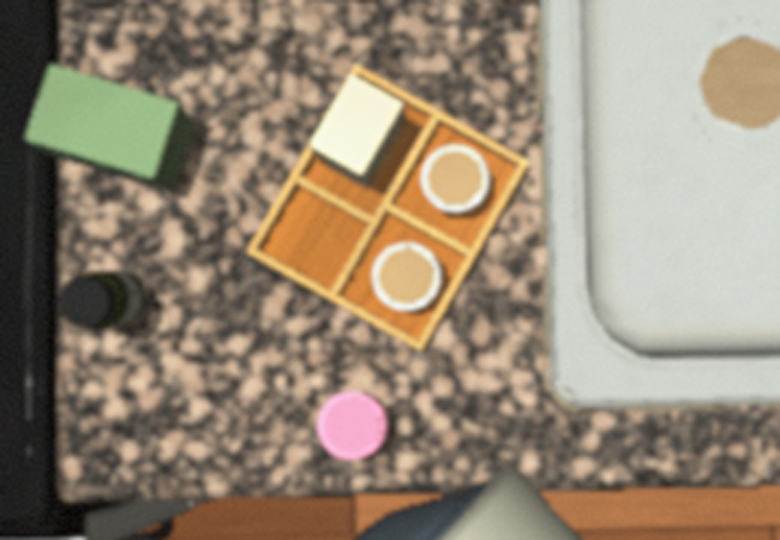

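The tea box sits square and flat in the wide bay at crop (358,125), with its top at z 0.088 as it should be. Salt shaker next.

>>> servo_tool(moves=[[-0.006,-0.009,0.1,0,0,0],[-0.006,-0.009,0.2,0,0,0],[-0.006,-0.009,0.3,0,0,0],[-0.006,-0.009,0.38,0,0,0],[-0.006,-0.009,0.44,0,0,0],[-0.006,-0.009,0.47,0,0,0],[-0.006,-0.009,0.477,0,0,0],[-0.006,-0.009,0.477,0,0,0],[-0.006,-0.009,0.477,0,0,0]])

```text
t: 22.75
ee_pos: [0.41, -0.3799, 0.1056]
orientation: [0.264, 0.965, -0.0, 0.0]
ft_force: [-0.2, 0.6, -0.4]
opening: 0.0641
gripper_force: 0.0
```

>>> servo_tool(moves=[[0,0,0,0,0,0],[0,0,0,0,0,0],[0,0,0,0,0,0],[0,0,0,0,0,0],[0,0,0,0,0,0],[0,0,0,0,0,0],[0,0,0,0,0,0]], grip=1)

```text
t: 23.45
ee_pos: [0.4098, -0.3801, 0.1059]
orientation: [0.264, 0.965, -0.0, 0.001]
ft_force: [-1.9, 1.6, 13.5]
opening: 0.0372
gripper_force: 58.7
```

>>> servo_tool(moves=[[0,0,-0.05,0,0,0],[0,0,-0.15,0,0,0],[0,0,-0.3,0,0,0],[0,0,-0.4,0,0,0],[0,0,-0.4,0,0,0],[0,0,-0.4,0,0,0]])

```text
t: 24.05
ee_pos: [0.4096, -0.3799, 0.2057]
orientation: [0.264, 0.965, -0.0, 0.001]
ft_force: [-0.4, 0.0, -1.9]
opening: 0.0374
gripper_force: 60.0
```

```bash
python3 - <<'E'
from h import *
s=bot.get_state();print(s["t"],s["ee_pos"],s["opening"])
x,y=bay(-.041,-.050);print(x,y,rel(x,y,s["ee_pos"][2],59.4))
E
```

```text
24.05 [ 0.40961082 -0.37994109  0.20570269] 0.03739731845563237
0.576833596695568 0.044242493894680254 [0.288, 1.801, -0.001, -0.0, 0.0, 0.0]
```

>>> servo_tool(moves=[[0.02,0.15,0,0,0,0],[0.05,0.32,0,0,0,0],[0.08,0.49,0,0,0,0],[0.11,0.66,0,0,0,0],[0.13,0.8,0,0,0,0],[0.15,0.9,0,0,0,0],[0.15,0.9,0,0,0,0]])

```text
t: 24.75
ee_pos: [0.4919, -0.1642, 0.204]
orientation: [0.262, 0.965, 0.0, -0.001]
ft_force: [0.6, -0.3, -0.2]
opening: 0.0376
gripper_force: 60.0
```

>>> servo_tool(moves=[[0.02,0.15,0,0,0,0],[0.05,0.32,0,0,0,0],[0.08,0.49,0,0,0,0],[0.11,0.66,0,0,0,0],[0.13,0.8,0,0,0,0],[0.138,0.9,0,0,0,0],[0.138,0.9,0,0,0,0],[0.138,0.9,0,0,0,0]])

```text
t: 25.55
ee_pos: [0.5762, 0.0439, 0.204]
orientation: [0.263, 0.965, -0.0, -0.001]
ft_force: [-0.2, -0.1, -1.0]
opening: 0.037
gripper_force: 60.0
```

```bash
python3 - <<'E'
from h import *
s=bot.get_state();print(s["t"],s["ee_pos"],s["opening"])
x,y=bay(-.041,-.050);print(x,y,rel(x,y,.1059+.006,59.4))
p,d=bot.snapshot("side");c=bot.camera_params("side");q=c["camera_matrix"]@(c["R"]@np.array([x,y,.13])+c["t"]);u,v=(q[:2]/q[2]).astype(int);print(u,v)
cv2.imwrite("pics/g7.png",cv2.resize(p[v-50:v+70,u-70:u+80,::-1],None,fx=5,fy=5,interpolation=cv2.INTER_CUBIC))
P=pts("side",d);w=P[v-30:v+50,u-25:u+25].reshape(-1,3);k=w[(np.linalg.norm(w[:,:2]-[x,y],axis=1)<.03)&(w[:,2]>.06)];print(len(k),np.percentile(k[:,2],[0,2,98]))
E
```

```text
25.55 [0.57619165 0.04389688 0.20404385] 0.03700841628333385
0.576833596695568 0.044242493894680254 [-0.002, 0.003, 0.369, -0.0, -0.0, 0.0]
327 145
478 [0.10027745 0.10401848 0.22463981]
```

View pics/g7.png

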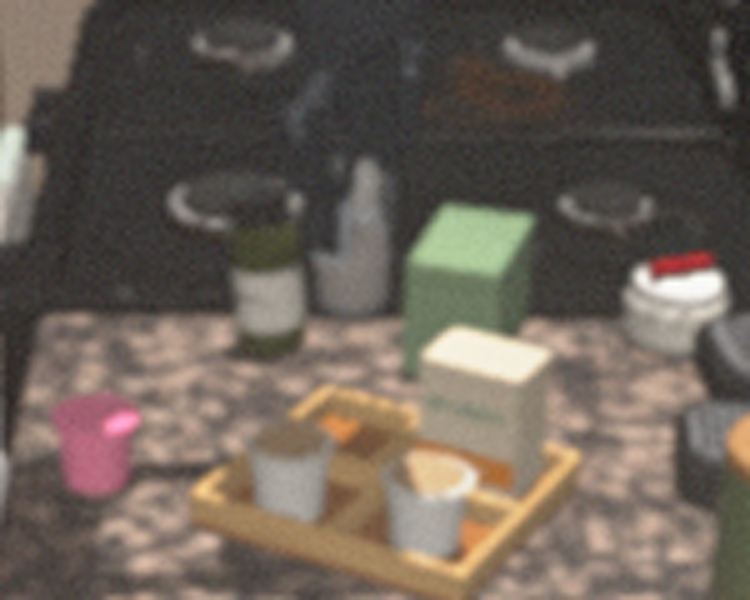

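The shaker is held upright at crop (358,250) above the narrow bay. I'll lower it slowly.

>>> servo_tool(moves=[[-0.002,0.003,0.1,0,0,0],[-0.002,0.003,0.2,0,0,0],[-0.002,0.003,0.28,0,0,0],[-0.002,0.003,0.32,0,0,0],[-0.002,0.003,0.34,0,0,0],[-0.002,0.003,0.35,0,0,0],[-0.002,0.003,0.357,0,0,0],[-0.002,0.003,0.361,0,0,0],[-0.002,0.003,0.361,0,0,0]])

```text
t: 26.5
ee_pos: [0.5776, 0.0446, 0.115]
orientation: [0.264, 0.965, 0.0, 0.0]
ft_force: [0.3, 0.1, -1.7]
opening: 0.0373
gripper_force: 60.0
```

>>> servo_tool(moves=[[0,0,0.003,0,0,0],[0,0,0.005,0,0,0],[0,0,0.005,0,0,0]])

```text
t: 26.8
ee_pos: [0.5774, 0.0446, 0.1134]
orientation: [0.264, 0.965, 0.0, 0.0]
ft_force: [0.2, -0.0, -1.1]
opening: 0.0373
gripper_force: 60.0
```

>>> servo_tool(moves=[[0,0,0.002,0,0,0],[0,0,0.004,0,0,0],[0,0,0.004,0,0,0]])

```text
t: 27.1
ee_pos: [0.5774, 0.0446, 0.1123]
orientation: [0.264, 0.965, -0.0, -0.0]
ft_force: [-0.5, -0.5, -0.7]
opening: 0.0368
gripper_force: 60.0
```

>>> servo_tool(moves=[[0,0,0.002,0,0,0],[0,0,0.003,0,0,0],[0,0,0.003,0,0,0]])

```text
t: 27.4
ee_pos: [0.5775, 0.0446, 0.112]
orientation: [0.264, 0.965, 0.0, 0.0]
ft_force: [-2.3, 0.2, 5.9]
opening: 0.0371
gripper_force: 61.0
```

>>> servo_tool(moves=[[0,0,0,0,0,0],[0,0,0,0,0,0],[0,0,0,0,0,0],[0,0,0,0,0,0],[0,0,0,0,0,0]], grip=-0.35)

```text
t: 27.9
ee_pos: [0.5774, 0.0446, 0.1116]
orientation: [0.264, 0.965, 0.0, -0.0]
ft_force: [0.0, -0.3, -0.5]
opening: 0.0579
gripper_force: 0.0
```

>>> servo_tool(moves=[[0,0,-0.04,0,0,0],[0,0,-0.1,0,0,0],[0,0,-0.2,0,0,0],[0,0,-0.32,0,0,0],[0,0,-0.5,0,0,0],[0,-0.2,-0.5,0,0,0],[0,-0.4,-0.5,0,0,0],[0,-0.6,-0.5,0,0,0],[0,-0.8,-0.5,0,0,0],[0,-0.95,-0.5,0,0,0],[0,-0.95,-0.5,0,0,0],[0,-0.95,-0.5,0,0,0]])

```text
t: 29.1
ee_pos: [0.4563, -0.1605, 0.2373]
orientation: [0.265, 0.964, 0.0, 0.0]
ft_force: [-0.1, 1.0, 0.7]
opening: 0.0575
gripper_force: 0.0
```

```bash
python3 - <<'E'
from h import *
s=bot.get_state();print(s["t"],s["ee_pos"],s["opening"])
p,d=bot.snapshot("top");P=pts("top",d);x,y=bay(-.041,-.050)
m=(np.linalg.norm(P[...,:2]-np.array([x,y]),axis=-1)<.03)&(P[...,2]>.08);print(m.sum(),P[m].mean(0),x,y,P[m][:,2].max())
p2,_=bot.snapshot("side")
f=lambda i:cv2.resize(i[...,::-1],(400,400),interpolation=cv2.INTER_CUBIC)
cv2.imwrite("pics/g8.png",np.hstack([f(p[115:265,160:310]),f(p2[125:235,260:370])]))
E
```

```text
29.1 [ 0.45633953 -0.16048383  0.23728512] 0.05753230996549449
193 [0.57547313 0.04402194 0.09171948] 0.576833596695568 0.044242493894680254 0.10054966823823663
```

View pics/g8.png

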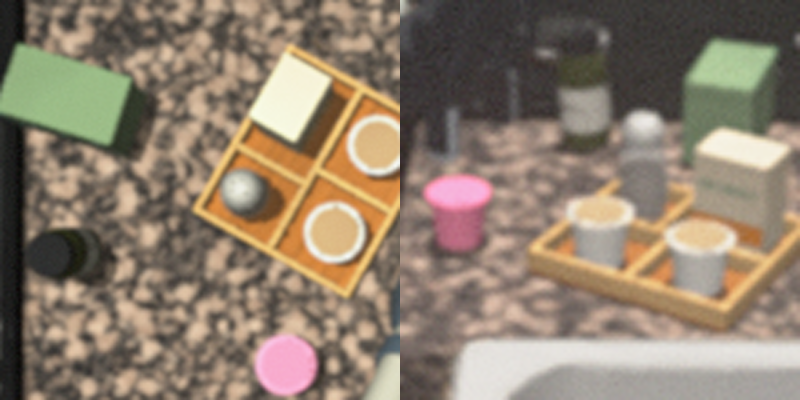

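All four items stand upright in their bays: the shaker at (243,192), the tea box at (290,97), and the pods at (333,232) and (375,145). The spice jar and carton are where they started. Handing in.

```bash
python3 -c "
from bench import bot
print(bot.close_job())"
```

```text
the job is handed in; nothing more can be done
None
```

The caddy is loaded and handed in at about 29 s: the pods went into the equal bays first, then the tea box into the widest and the shaker into the narrowest, all upright, with the spice jar and carton untouched; no verdict came back.

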